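Lay the gears out in their dishes by size

TASK

Put the three toothed brass gear wheels away in the wooden dishes, lying flat on the floor of the well with the hub up: the largest gear in the widest dish, the middle-sized one in the middle-sized dish, the smallest in the smallest dish. Work in that order, largest first and smallest last, and leave the plain brass disc, the tin and the loupe where they are.

Things in the scene. Friction and masses are not known exactly. Their poses are not given: they have to be found in the camera images.
- large_gear: largest brass gear wheel lying flat on the grey assembly board (board top 10 mm above z = 0), 55 mm over its 20 blunt teeth, 7 mm thick, with a smooth round hub 14 mm in diameter standing up from its middle to 36 mm above its underside (pick it up by the hub); loose, 30 to 130 g. Origin: centre of the underside; z up along the hub
- medium_gear: middle-sized brass gear wheel lying flat on the grey assembly board (board top 10 mm above z = 0), 42.5 mm over its 15 blunt teeth, 7 mm thick, with a smooth round hub 14 mm in diameter standing up from its middle to 36 mm above its underside (pick it up by the hub); loose, 30 to 130 g. Origin: centre of the underside; z up along the hub
- small_gear: smallest brass gear wheel lying flat on the grey assembly board (board top 10 mm above z = 0), 30 mm over its 10 blunt teeth, 7 mm thick, with a smooth round hub 14 mm in diameter standing up from its middle to 36 mm above its underside (pick it up by the hub); loose, 30 to 130 g. Origin: centre of the underside; z up along the hub
- wide_dish: widest of the three low round dark-wood dishes, fixed on the grey board: outside 79 mm, flat-floored round well 65 mm in diameter; the well's floor lies 6 mm and its rim 13 mm above the board. Origin: centre of the underside, at the board's top; z up
- middle_dish: middle-sized of the three low round dark-wood dishes, fixed on the grey board: outside 66 mm, flat-floored round well 52 mm in diameter; the well's floor lies 6 mm and its rim 13 mm above the board. Origin: centre of the underside, at the board's top; z up
- narrow_dish: smallest of the three low round dark-wood dishes, fixed on the grey board: outside 54 mm, flat-floored round well 40 mm in diameter; the well's floor lies 6 mm and its rim 13 mm above the board. Origin: centre of the underside, at the board's top; z up
- plain_disc: plain brass disc without teeth or hub, 44 mm in diameter, 16 mm thick with a shallow dished top; loose, not a gear: leave it. Origin: centre of the underside
- round_tin: round whitish metal tin with press-on lid, 35 mm in diameter, 12 mm high; loose, leave it. Origin: centre of the underside
- spare_loupe: black eye loupe standing on its flared cup, 42 mm in diameter at the foot, 35 mm high; loose, leave it. Origin: centre of the underside

How it is judged:
By the outcome, as a careful person would: the job done as asked, in the order asked, and still so for the second after the job is handed in, with the robot touching nothing.
It also fails if it takes over 77 s, if anything falls off the work surface, if the arm or the gripper's body presses on something with over 40 N, if the wrist force passes 120 N, or if a joint passes its speed limit or range.

ROBOT

A 6-joint arm with a two-finger parallel gripper is mounted at the origin on a cart in front of the work surface, level with it; the furniture and walls round the work are solid. World frame = base frame: x ahead of the robot, y to its left, z up, the work surface at z = 0. Lengths are in m, angles in rad, forces in N, time in s.
With the tool pointing down it reaches from about 0.375 to 0.975 m from the base axis. Payload 3.8 kg.
Tool frame: the origin (TCP) lies between the finger pads; the fingertips stand 22 mm ahead of it and the grasp point (between the pads) lies 3 mm ahead of it (bot.finger_overhang is the distance from the TCP to the fingertips, in m); x points along the fingers, y is the direction in which the jaws open and shut, and the axes are right-handed (so a half turn about x gives the same grasp; the last joint's range is limited). The gripper opens to 85 mm and grips with 20 to 120 N. Pads are 22 mm wide; open, the fingers measure 114 mm over their backs; the gripper's body (76 mm by 85 mm) begins 54 mm behind the grasp point. The pads swing forward as they close: fully open they stand 13 mm farther back than shut.
Start: joints at [-1.162, 0.264, 1.604, -0, 1.274, -0.037], TCP at [0.291, -0.609, 0.253] pointing down, gripper open.
Joint ranges: [-2.63, 2.63], [-0.94, 2.18], [0.31, 2.57], [-1.31, 4.45], [0, 2.66], [-2.55, 2.55]. Speed limits (rad/s): [2.57, 2.57, 3.14, 3.14, 3.14, 3.14].

INTERFACE

Orientations are given as a rotation vector (axis times angle).
In Python, from workcell import bot gives the robot as it stands. The module is installed in compiled form; this text tells all that it offers.
- The arm moves only by the tool arm_command, never from a script. Its argument "series" is a list that holds one entry, the list of rows, each a list of 7 numbers: the turn, a rotation vector about the tool's x, y, z in rad, then the shift along the tool's x, y, z in cm, then the opening, from 0 (shut) to 1 (fully open). In form: [[[rx, ry, rz, x, y, z, grip], ...]]. A call has 1 to 10 rows; each row shifts and turns the pose as measured when the row begins, along the tool's axes as they then stand; what a row does not reach is not made up. A row lasts 1/10 s, in which the tool goes at most 50 mm and 8.59 degrees, less where a joint would pass 70% of its speed; a pose out of reach is approached as far as the arm can. A call is refused whole if a number of a shift passes 5 or a number of a turn 0.15, either way. A call with a gripper value outside its range is refused whole. The fingers move at their own pace and stop on an object; "newtons" is the grip in N (left out, the last holds). Time passes only in rows, so rows that do not move let the fingers close. It gives the time, the measured TCP pose, the force and the opening at its end, in the units of the state.
- bot.read_state(): the state, without advancing time (a new reading comes with each control period).
- bot.read_camera(name): name is "side" or "top" or "wrist"; returns (picture, depth): 420x560x3 uint8, blue, green, red; 420x560 float32, m along the optical axis (not along the pixel's ray), 0 where there is no reading.
- bot.camera_info(name): a dict with "K" (3x3 intrinsics, pixels), "dist_coeffs" ([k1, k2, p1, p2, k3] as OpenCV has them; the pictures are not rectified), "extrinsics" (4x4, takes a point from camera to world coordinates). Camera axes: x right, y down, z forward; pixel columns grow to the right and rows downward; lengths in m; the calibration is good to about 2 mm. A picture is of the moment at which its call begins: read the wrist's pose just before it. camera_info takes no time and is no camera call; for the wrist camera it gives the pose at the moment of the call.
- bot.finish_job(): hands the job in, once; it reports no verdict.
The state is a dict: "time": time; "q": joint angles; "joint_vel": joint speeds; "joint_torque": joint torques, N m; "tool_pos": TCP position; "tcp_rot": TCP orientation; "wrist_force": force on the tool from outside, world axes, zero at the start; "torque": the same for the moment, N m; "width": opening from 0.0 (shut) to 1.0 (fully open).
Only numpy, scipy, OpenCV 4.12 (cv2) and the standard library are available. Lean on these libraries where they do the work, as an engineer would, in place of code of your own. Each camera call takes 0.05 s, during which the arm holds its last target.

## Working session

There is one attempt and no reset: what is moved stays moved. The work goes in short steps, Python scripts to look and compute and a tool call to move; the robot and the scene stay as the last step left them, time stands still between calls to the robot, and variables do not carry over. Pictures are saved under pics/ and viewed, and the job is handed in when it is done.

Besides the shell and the picture viewer there is one more tool, called after "Call:" by a JSON object that holds its "name" and its "arguments". arm_command: Moves the arm, as the interface text tells. Its arguments: {"type":"object","properties":{"series":{"type":"array"},"newtons":{"type":"number"}},"required":["series"]}

```bash
mkdir -p pics
python3 - <<'E'
from workcell import bot
import cv2,numpy as np
s=bot.read_state(); print({k:np.round(v,3).tolist() for k,v in s.items()})
for n in ["top","side"]:
    i=bot.camera_info(n); print(n,np.round(i["K"],1).tolist(),np.round(i["dist_coeffs"],3),np.round(i["extrinsics"],3).tolist())
    p,d=bot.read_camera(n); cv2.imwrite(f"pics/{n}0.png",p); np.save(f"pics/{n}0.npy",d); print(d.min(),d.max())
E
```

```text
{'time': 0.0, 'q': [-1.162, 0.265, 1.605, 0.0, 1.274, -0.037], 'joint_vel': [-0.001, -0.002, -0.0, -0.001, -0.001, -0.0], 'joint_torque': [0.001, -51.509, -36.732, 0.0, 0.013, -0.0], 'tool_pos': [0.291, -0.608, 0.252], 'tcp_rot': [1.975, 0.45, -1.976], 'wrist_force': [0.549, -0.456, -0.164], 'torque': [-0.01, -0.007, -0.028], 'width': 0.999}
top [[507.6, 0.0, 277.5], [0.0, 507.6, 204.1], [0.0, 0.0, 1.0]] [-0.015  0.     0.     0.     0.   ] [[0.012, -0.979, 0.206, 0.297], [-1.0, -0.012, 0.001, 0.06], [0.002, -0.206, -0.979, 1.084], [0.0, 0.0, 0.0, 1.0]]
0.0 1.9106878
side [[416.5, 0.0, 276.4], [0.0, 416.5, 213.1], [0.0, 0.0, 1.0]] [-0.124  0.     0.     0.     0.   ] [[-0.999, -0.013, 0.03, 0.494], [-0.031, 0.619, -0.785, 0.823], [-0.008, -0.785, -0.619, 0.651], [0.0, 0.0, 0.0, 1.0]]
0.0 3.8133702
```

View pics/top0.png

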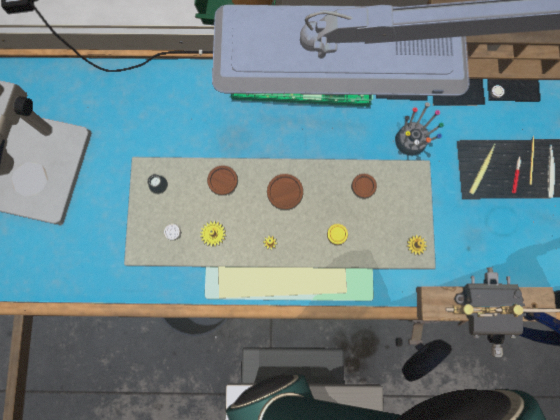

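View pics/side0.png

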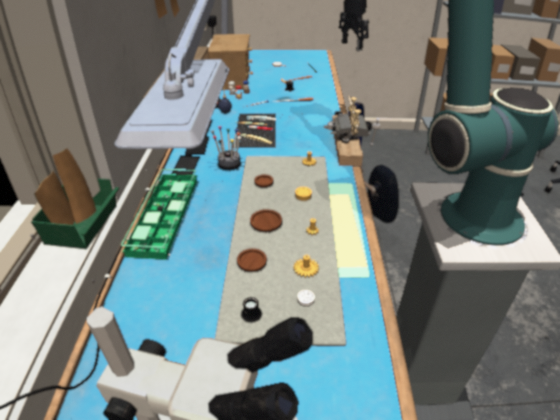

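The top view shows the gears: large about (213,234), small (270,242), medium (417,244). The plain disc is at (338,234). The dishes are middle (223,180), wide (285,191) and narrow (364,186). A lamp hangs over the far side, so I'll measure its height too.

```bash
cat > h.py <<'E'
from workcell import bot
import cv2,numpy as np
from scipy.spatial.transform import Rotation as R
def ray(info,uv):
    p=cv2.undistortPoints(np.array([[uv]],float),np.array(info["K"]),np.array(info["dist_coeffs"]))[0,0]
    E=np.array(info["extrinsics"]); return E[:3,3],E[:3,:3]@np.array([p[0],p[1],1.])
def atz(info,uv,z):
    o,d=ray(info,uv); return o+d*(z-o[2])/d[2]
def atdepth(info,uv,dep):
    o,d=ray(info,uv); return o+d*dep
def project(info,P):
    E=np.linalg.inv(np.array(info["extrinsics"])); 
    r,_=cv2.Rodrigues(E[:3,:3]); return cv2.projectPoints(np.array(P,float).reshape(-1,3),r,E[:3,3],np.array(info["K"]),np.array(info["dist_coeffs"]))[0][:,0]
E
python3 - <<'E'
from h import *
i=bot.camera_info("top"); p=cv2.imread("pics/top0.png"); d=np.load("pics/top0.npy")
c=p[155:275,120:440]; a=cv2.resize(c[:,:165],None,fx=4.8,fy=4.8,interpolation=cv2.INTER_CUBIC); b=cv2.resize(c[:,155:],None,fx=4.8,fy=4.8,interpolation=cv2.INTER_CUBIC)
cv2.imwrite("pics/cl.png",a); cv2.imwrite("pics/cr.png",b)
for n,uv in dict(lamp1=(230,80),lamp2=(340,80),lamp3=(450,80),lamp4=(340,40),head=(320,20),arm=(430,30),vise=(490,300),board=(250,260),paper=(300,285),b2=(300,170),pin=(410,140),mic=(15,90)).items():
    z=d[uv[1],uv[0]]; print(n,z,np.round(atdepth(i,uv,z),3))
# dishes & gears by colour
hsv=cv2.cvtColor(p,cv2.COLOR_BGR2HSV)
for nm,lo,hi in [("dish",(0,80,30),(12,255,160)),("brass",(18,140,90),(35,255,255))]:
    m=cv2.inRange(hsv,lo,hi); m[:155]=0;m[268:]=0;m[:,:125]=0;m[:,440:]=0
    n,l,st,ce=cv2.connectedComponentsWithStats(m)
    for k in range(1,n):
        if st[k,4]>30:
            bx=st[k]; z=.022 if nm=="dish" else .017
            u=(bx[0]+(bx[2]-1)/2,bx[1]+(bx[3]-1)/2); print(nm,bx.tolist(),np.round(atz(i,ce[k],z),4),np.round(atz(i,u,z),4))
E
```

```text
lamp1 0.8353284 [0.668 0.142 0.309]
lamp2 0.83333284 [ 0.669 -0.039  0.311]
lamp3 0.83372205 [ 0.672 -0.221  0.311]
lamp4 0.8116458 [ 0.723 -0.036  0.344]
head 0.8041798 [ 0.749 -0.003  0.358]
arm 0.7879133 [ 0.727 -0.173  0.37 ]
vise 0.9854783 [ 0.322 -0.355  0.082]
board 1.0776739 [0.402 0.118 0.005]
paper 1.0699703 [0.351 0.012 0.002]
b2 1.1170478 [0.601 0.012 0.007]
pin 1.1023136 [ 0.664 -0.225  0.035]
mic 0.9287937 [0.688 0.546 0.218]
dish [208, 166, 29, 29, 661] [0.5728 0.1815 0.022 ] [0.5724 0.1816 0.022 ]
dish [267, 174, 36, 35, 980] [0.5494 0.0461 0.022 ] [0.5496 0.0464 0.022 ]
dish [352, 174, 24, 24, 441] [ 0.5645 -0.1246  0.022 ] [ 0.5639 -0.1239  0.022 ]
brass [203, 224, 20, 20, 266] [0.4564 0.1982 0.017 ] [0.4562 0.1983 0.017 ]
brass [328, 225, 20, 19, 296] [ 0.4588 -0.0663  0.017 ] [ 0.4583 -0.0671  0.017 ]
brass [266, 237, 8, 10, 35] [0.4407 0.0773 0.017 ] [0.4406 0.0771 0.017 ]
brass [409, 237, 15, 16, 140] [ 0.4379 -0.2337  0.017 ] [ 0.4379 -0.2331  0.017 ]
```

View pics/cl.png

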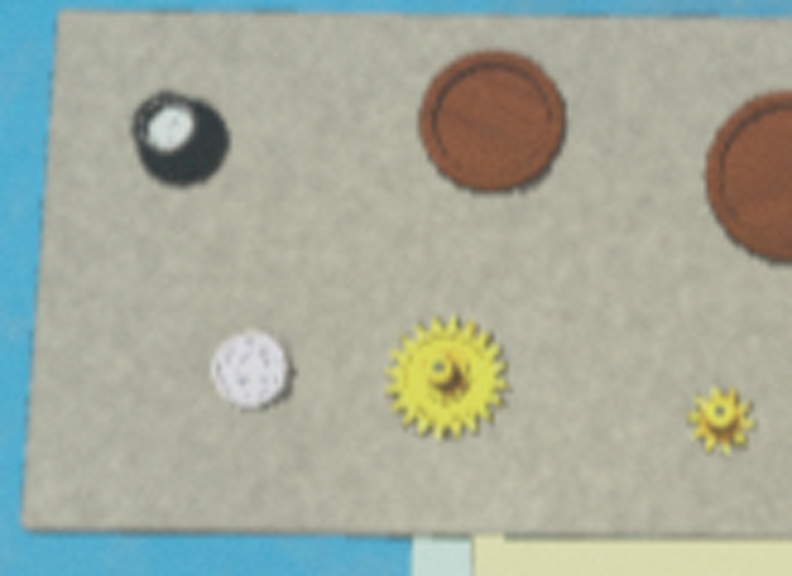

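View pics/cr.png

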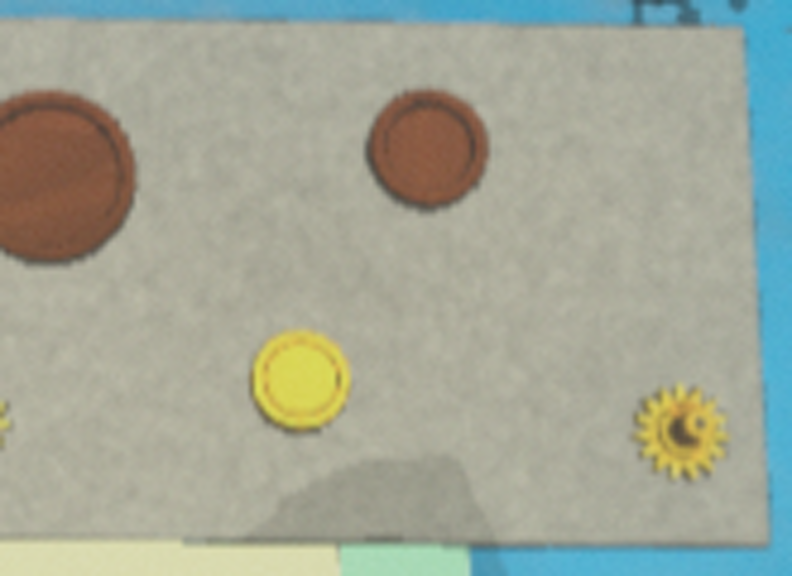

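Run:
```python
from h import *
s=bot.read_state(); M=R.from_rotvec(s["tcp_rot"]).as_matrix(); print(np.round(M,3))
w=bot.camera_info("wrist"); E=np.array(w["extrinsics"]); print("cam in tool",np.round(M.T@(E[:3,3]-s["tool_pos"]),3)); print(np.round(M.T@E[:3,:3],3),np.round(w["K"],0).tolist())
i=bot.camera_info("top")
for n,uv in dict(L=(212.7,232.1),M=(420.2,243.3),S=(270,240.6)).items(): print(n,np.round(atz(i,uv,.046),4))
si=bot.camera_info("side")
print(np.round(project(si,[[.456,.198,.046],[.438,-.233,.046],[.441,.077,.046],[.573,.1815,.023],[.5495,.046,.023],[.564,-.124,.023]]),1))
ps=cv2.imread("pics/side0.png"); cv2.imwrite("pics/sc.png",cv2.resize(ps[145:325,220:350],None,fx=3.3,fy=3.3,interpolation=cv2.INTER_CUBIC))
d=np.load("pics/top0.npy")
for u in (250,340,440):
  for v in range(86,104,3): print(u,v,np.round(atdepth(i,(u,v),d[v,u]),3))
d=np.load("pics/side0.npy")
for uv in [(140,138),(165,139),(188,142),(200,110)]: print(uv,np.round(atdepth(si,uv,d[uv[1],uv[0]]),3))
```

```text
[[-0.001  0.431 -0.902]
 [ 0.002 -0.902 -0.431]
 [-1.    -0.002 -0.   ]]
cam in tool [-0.121  0.    -0.077]
[[ 0.    -0.305  0.952]
 [ 1.    -0.    -0.   ]
 [ 0.     0.952  0.305]] [[336.0, 0.0, 287.0], [0.0, 336.0, 208.0], [0.0, 0.0, 1.0]]
L [0.4548 0.1943 0.046 ]
M [ 0.4366 -0.234   0.046 ]
S [0.4386 0.0756 0.046 ]
[[306.6 255.9]
 [309.  151.7]
 [311.8 219.3]
 [251.5 257.4]
 [265.7 217.9]
 [263.6 178.7]]
250 86 [0.663 0.109 0.298]
250 89 [0.659 0.109 0.294]
250 92 [0.655 0.109 0.291]
250 95 [ 0.781  0.127 -0.003]
250 98 [0.764 0.126 0.018]
250 101 [0.765 0.127 0.001]
340 86 [ 0.662 -0.04   0.303]
340 89 [ 0.659 -0.041  0.298]
340 92 [ 0.657 -0.041  0.293]
340 95 [ 0.781 -0.079  0.002]
340 98 [ 0.758 -0.074  0.037]
340 101 [ 0.757 -0.076  0.025]
440 86 [ 0.665 -0.206  0.304]
440 89 [ 0.663 -0.208  0.297]
440 92 [ 0.657 -0.207  0.298]
440 95 [0.297 0.06  1.084]
440 98 [ 0.778 -0.308  0.001]
440 101 [ 0.768 -0.306  0.005]
(140, 138) [0.494 0.823 0.651]
(165, 139) [0.718 0.166 0.299]
(188, 142) [0.676 0.169 0.295]
(200, 110) [0.67  0.071 0.312]
```

View pics/sc.png

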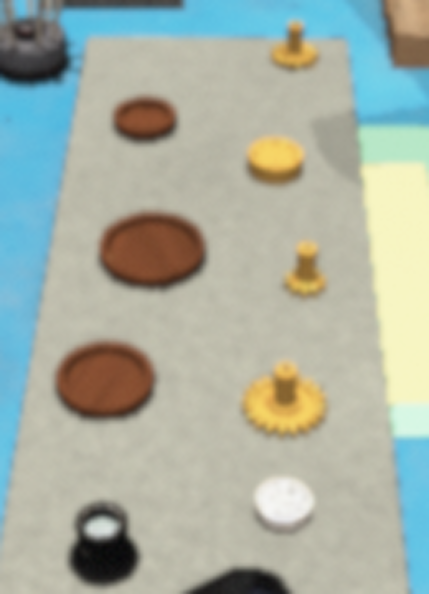

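```bash
cat > plan.py <<'E'
import sys
from h import *
# usage: plan.py x y z nrows grip [yaw: tool y heading, default 0]
x,y,z,n,g=map(float,sys.argv[1:6]); n=int(n)
s=bot.read_state(); p=np.array(s["tool_pos"]); M=R.from_rotvec(s["tcp_rot"])
T=R.from_matrix(np.array([[0,1,0],[0,0,-1],[-1,0,0]],float))
if len(sys.argv)>6: T=R.from_euler("z",float(sys.argv[6]))*T
rv=(M.inv()*T).as_rotvec(); d=np.array([x,y,z])-p
rows=[]
for k in range(n):
    sh=M.inv().apply(d/n)*100
    rows.append(np.round(np.r_[rv/n,sh],3).tolist()+[g]); M=M*R.from_rotvec(rv/n)
print("t",round(s["time"],2),"p",np.round(p,4),"w",round(float(s["width"]),3),"F",np.round(s["wrist_force"],1)); print("rem rot",np.round(rv,3)); print(rows)
E
python3 plan.py .42 -.2 .2 10 1
```

```text
t 0.1 p [ 0.2908 -0.6084  0.2521] w 0.998 F [-0.5 -0.2 -0.2]
rem rot [-1.125e+00 -1.000e-03  2.000e-03]
[[-0.112, -0.0, 0.0, 0.527, -3.127, -2.927, 1.0], [-0.112, -0.0, 0.0, 0.526, -2.779, -3.259, 1.0], [-0.112, -0.0, 0.0, 0.526, -2.396, -3.551, 1.0], [-0.112, -0.0, 0.0, 0.525, -1.982, -3.797, 1.0], [-0.112, -0.0, 0.0, 0.524, -1.543, -3.996, 1.0], [-0.112, -0.0, 0.0, 0.523, -1.085, -4.144, 1.0], [-0.112, -0.0, 0.0, 0.522, -0.613, -4.24, 1.0], [-0.112, -0.0, 0.0, 0.522, -0.133, -4.282, 1.0], [-0.112, -0.0, 0.0, 0.521, 0.348, -4.27, 1.0], [-0.112, -0.0, 0.0, 0.521, 0.825, -4.204, 1.0]]
```

Call:
{"name": "arm_command", "arguments": {"series": [[[-0.11,0,0,0.5,-3.1,-2.9,1],[-0.11,0,0,0.5,-2.8,-3.3,1],[-0.11,0,0,0.5,-2.4,-3.6,1],[-0.11,0,0,0.5,-2.0,-3.8,1],[-0.11,0,0,0.5,-1.5,-4.0,1],[-0.11,0,0,0.5,-1.1,-4.1,1],[-0.11,0,0,0.5,-0.6,-4.2,1],[-0.11,0,0,0.5,-0.1,-4.3,1],[-0.11,0,0,0.5,0.3,-4.3,1],[-0.11,0,0,0.5,0.8,-4.2,1]]]}}

```text
time: 1.1
tool_pos: [0.4176, -0.1882, 0.1957]
tcp_rot: [1.204, 1.22, -1.203]
wrist_force: [0.6, 0.2, 0.6]
width: 0.998
```

```bash
python3 plan.py .455 .19 .13 10 1
```

```text
t 1.1 p [ 0.4176 -0.1882  0.1957] w 0.998 F [0.6 0.2 0.6]
rem rot [ 0.009 -0.005  0.004]
[[0.001, -0.0, 0.0, 0.673, 0.41, -3.775, 1.0], [0.001, -0.0, 0.0, 0.672, 0.406, -3.776, 1.0], [0.001, -0.0, 0.0, 0.67, 0.402, -3.777, 1.0], [0.001, -0.0, 0.0, 0.668, 0.399, -3.777, 1.0], [0.001, -0.0, 0.0, 0.667, 0.395, -3.778, 1.0], [0.001, -0.0, 0.0, 0.665, 0.392, -3.779, 1.0], [0.001, -0.0, 0.0, 0.663, 0.388, -3.779, 1.0], [0.001, -0.0, 0.0, 0.662, 0.385, -3.78, 1.0], [0.001, -0.0, 0.0, 0.66, 0.381, -3.781, 1.0], [0.001, -0.0, 0.0, 0.658, 0.378, -3.781, 1.0]]
```

Call:
{"name": "arm_command", "arguments": {"series": [[[0,0,0,0.6,0.4,-3.8,1],[0,0,0,0.6,0.4,-3.8,1],[0,0,0,0.6,0.4,-3.8,1],[0,0,0,0.6,0.4,-3.8,1],[0,0,0,0.6,0.4,-3.8,1],[0,0,0,0.6,0.4,-3.8,1],[0,0,0,0.6,0.4,-3.8,1],[0,0,0,0.6,0.4,-3.8,1],[0,0,0,0.6,0.4,-3.8,1],[0.01,0,0,0.6,0.4,-3.0,1]]]}}

```text
time: 2.1
tool_pos: [0.4497, 0.2018, 0.1331]
tcp_rot: [1.208, 1.218, -1.208]
wrist_force: [0.8, -0.0, -0.1]
width: 0.999
```

```bash
python3 plan.py .456 .196 .1 2 1
cat > wr.py <<'E'
import sys
from h import *
n=sys.argv[1]; i=bot.camera_info("wrist"); s=bot.read_state(); p,d=bot.read_camera("wrist"); cv2.imwrite(f"pics/{n}.png",p); np.save(f"pics/{n}.npy",d)
import pickle; pickle.dump((i,s),open(f"pics/{n}.pkl","wb"))
E
python3 wr.py w1
```

```text
t 2.1 p [0.4497 0.2018 0.1331] w 0.999 F [ 0.8 -0.  -0.1]
rem rot [ 0.003 -0.005  0.004]
[[0.002, -0.002, 0.002, 1.652, 0.323, 0.298, 1.0], [0.002, -0.002, 0.002, 1.653, 0.32, 0.294, 1.0]]
```

View pics/w1.png

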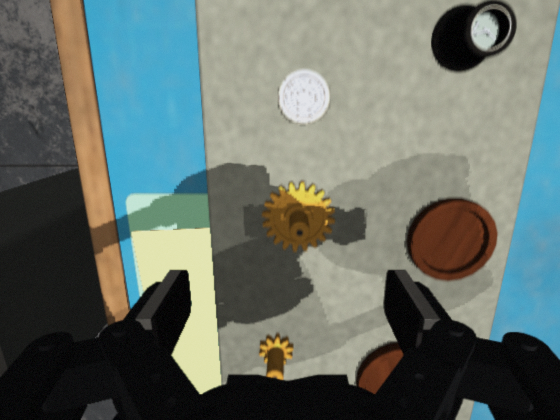

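The wrist view shows the large gear's hub top at about (300,231), its toothed plate centred at about (297,215), and the middle dish at (452,238).

Run:
```python
from h import *
import pickle
i,s=pickle.load(open("pics/w1.pkl","rb"))
print(atz(i,(300,231),.046),atz(i,(297,215),.017),atz(i,(452,238),.023), atz(i,(304,96),.022))
```

```text
[0.45751635 0.19736225 0.046     ] [0.4561621  0.19882606 0.017     ] [0.57170586 0.18328183 0.023     ] [0.45968698 0.28301593 0.022     ]
```

Call:
{"name": "arm_command", "arguments": {"series": [[[0,0,0,2.0,0.4,0.2,1],[0,0,0,1.5,0.3,0.1,1],[0,0,0,1.0,0,0,1],[0,0,0,0.5,0,0,1],[0,0,0,0,0,0,1]]]}}

```text
time: 2.65
tool_pos: [0.4555, 0.2045, 0.0794]
tcp_rot: [1.205, 1.223, -1.205]
wrist_force: [-0.5, -0.3, 0.4]
width: 1.001
```

```bash
python3 plan.py .4565 .198 .044 3 1
```

```text
t 2.65 p [0.4555 0.2045 0.0794] w 1.001 F [-0.5 -0.3  0.4]
rem rot [ 0.009 -0.007  0.007]
[[0.003, -0.002, 0.002, 1.178, 0.04, 0.226, 1.0], [0.003, -0.002, 0.002, 1.178, 0.038, 0.223, 1.0], [0.003, -0.002, 0.002, 1.179, 0.036, 0.22, 1.0]]
```

Call:
{"name": "arm_command", "arguments": {"series": [[[0,0,0,0.8,0.1,0.5,1],[0,0,0,0.8,0,0.1,1],[0,0,0,0.8,0,0,1],[0,0,0,0.8,0,0,1],[0,0,0,0.3,0,0,1],[0,0,0,0,0,0,1]]]}}

```text
time: 3.25
tool_pos: [0.4572, 0.1976, 0.0427]
tcp_rot: [1.207, 1.222, -1.204]
wrist_force: [0.4, -0.4, -0.1]
width: 1.002
```

```bash
python3 plan.py .4565 .198 .043 1 1
```

```text
t 3.25 p [0.4572 0.1976 0.0427] w 1.002 F [ 0.4 -0.4 -0.1]
rem rot [ 0.007 -0.008  0.005]
[[0.007, -0.008, 0.005, -0.024, -0.074, -0.045, 1.0]]
```

Call:
{"name": "arm_command", "arguments": {"series": [[[0,0,0,0,0,0,0],[0,0,0,0,0,0,0],[0,0,0,0,0,0,0],[0,0,0,0,0,0,0],[0,0,0,0,0,0,0],[0,0,0,0,0,0,0],[0,0,0,0,0,0,0],[0,0,0,0,0,0,0],[0,0,0,0,0,0,0],[0,0,0,0,0,0,0]]], "newtons": 50}}

```text
time: 4.25
tool_pos: [0.458, 0.1981, 0.0438]
tcp_rot: [1.209, 1.221, -1.202]
wrist_force: [-0.2, 0.2, 0.5]
width: 0.14
```

```bash
python3 plan.py .4565 .198 .1 1 0; python3 wr.py w2
```

```text
t 4.25 p [0.458  0.1981 0.0438] w 0.14 F [-0.2  0.2  0.5]
rem rot [ 0.007 -0.008  0.003]
[[0.007, -0.008, 0.003, -5.621, -0.17, -0.035, 0.0]]
```

View pics/w2.png

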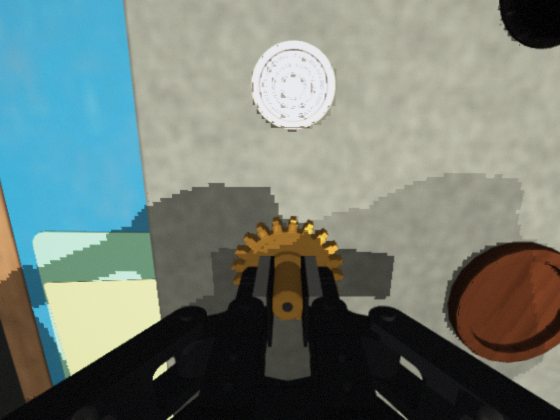

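The jaws hold the hub. Its top shows at (288,307), centred between the pads.

Run:
```python
from h import *
import pickle
i,s=pickle.load(open("pics/w2.pkl","rb"))
print(atz(i,(288,307),.046),s["tool_pos"], atz(i,(293,85),.022))
```

```text
[0.4581534  0.19508827 0.046     ] [0.45803301 0.19812712 0.04378697] [0.45944692 0.28192562 0.022     ]
```

Call:
{"name": "arm_command", "arguments": {"series": [[[0,0,0,-1.0,0,0,0],[0,0,0,-2,0,0,0],[0,0,0,-2.5,0,0,0],[0,0,0,-0.5,0,0,0],[0,0,0,0,0,0,0]]]}}

```text
time: 4.8
tool_pos: [0.4572, 0.1972, 0.1062]
tcp_rot: [1.207, 1.222, -1.204]
wrist_force: [-0.1, -0.4, -1.5]
width: 0.142
```

```bash
python3 plan.py .5495 .046 .10 6 0;python3 wr.py w3
```

```text
t 4.8 p [0.4572 0.1972 0.1062] w 0.142 F [-0.1 -0.4 -1.5]
rem rot [ 0.007 -0.008  0.005]
[[0.001, -0.001, 0.001, 0.076, 1.521, 2.532, 0.0], [0.001, -0.001, 0.001, 0.081, 1.524, 2.53, 0.0], [0.001, -0.001, 0.001, 0.085, 1.527, 2.528, 0.0], [0.001, -0.001, 0.001, 0.09, 1.53, 2.526, 0.0], [0.001, -0.001, 0.001, 0.094, 1.533, 2.524, 0.0], [0.001, -0.001, 0.001, 0.099, 1.536, 2.522, 0.0]]
```

View pics/w3.png

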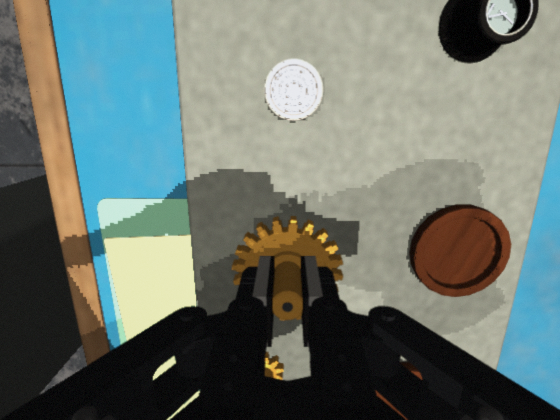

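The gear is lifted and level. Next I carry it to the wide dish.

Call:
{"name": "arm_command", "arguments": {"series": [[[0,0,0,0,1.5,2.5,0],[0,0,0,0,1.5,2.5,0],[0,0,0,0,1.5,2.5,0],[0,0,0,0,1.5,2.5,0],[0,0,0,0.1,1.5,2.5,0],[0,0,0,0,1.5,2.0,0],[0,0,0,0,0,0,0]]]}}

```text
time: 5.55
tool_pos: [0.5463, 0.048, 0.0946]
tcp_rot: [1.198, 1.231, -1.21]
wrist_force: [-0.5, -0.4, -0.9]
width: 0.14
```

```bash
python3 plan.py .5495 .0465 .07 4 0;python3 wr.py w4
```

```text
t 5.55 p [0.5463 0.048  0.0946] w 0.14 F [-0.5 -0.4 -0.9]
rem rot [ 0.011 -0.006  0.016]
[[0.003, -0.002, 0.004, 0.613, 0.09, 0.043, 0.0], [0.003, -0.002, 0.004, 0.613, 0.087, 0.042, 0.0], [0.003, -0.002, 0.004, 0.614, 0.085, 0.04, 0.0], [0.003, -0.002, 0.004, 0.614, 0.082, 0.039, 0.0]]
```

View pics/w4.png

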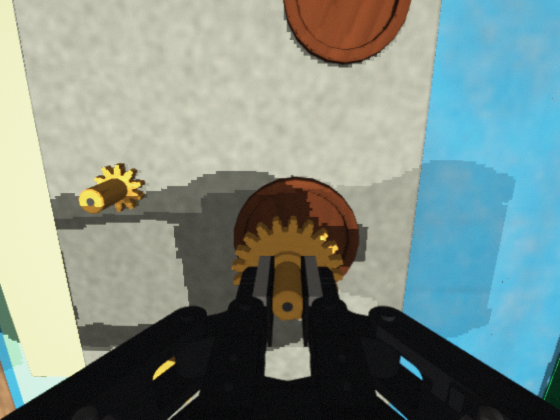

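Run:
```python
from h import *
import pickle
i,s=pickle.load(open("pics/w4.pkl","rb"))
print(atz(i,(296,177),.023),atz(i,(233,239),.02),atz(i,(358,239),.02))
```

```text
[0.54961732 0.08354358 0.023     ] [0.5106463  0.04253208 0.02      ] [0.58925302 0.04391591 0.02      ]
```

Call:
{"name": "arm_command", "arguments": {"series": [[[0,0,0.01,0.7,0.2,0.1,0],[0,0,0,0.8,0.1,0,0],[0,0,0,0.8,0,0,0],[0,0,0,0,0,0,0]]]}}

```text
time: 6.0
tool_pos: [0.5436, 0.0503, 0.0662]
tcp_rot: [1.199, 1.231, -1.206]
wrist_force: [-0.0, -0.1, -1.2]
width: 0.139
```

```bash
python3 plan.py .5495 .0465 .05 2 0;python3 wr.py w5
```

```text
t 6.0 p [0.5436 0.0503 0.0662] w 0.139 F [-0.  -0.1 -1.2]
rem rot [ 0.013 -0.008  0.014]
[[0.006, -0.004, 0.007, 0.803, 0.302, 0.2, 0.0], [0.006, -0.004, 0.007, 0.806, 0.298, 0.195, 0.0]]
```

View pics/w5.png

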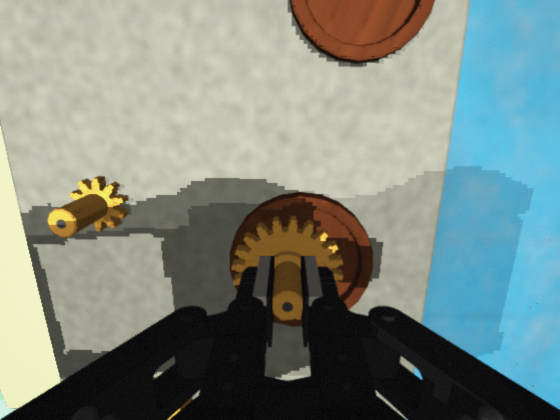

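Call:
{"name": "arm_command", "arguments": {"series": [[[0.01,-0.01,0.01,0.2,0.7,0.3,0],[0,0,0,0.2,0,0,0],[0,0,0,0,0,0,0]]]}}

```text
time: 6.35
tool_pos: [0.5518, 0.0481, 0.0627]
tcp_rot: [1.204, 1.21, -1.209]
wrist_force: [-0.1, 0.2, -1.1]
width: 0.14
```

```bash
python3 plan.py .5497 .047 .051 2 0
```

```text
t 6.35 p [0.5518 0.0481 0.0627] w 0.14 F [-0.1  0.2 -1.1]
rem rot [0.004 0.003 0.001]
[[0.002, 0.001, 0.001, 0.584, -0.106, 0.054, 0.0], [0.002, 0.001, 0.001, 0.584, -0.106, 0.055, 0.0]]
```

Call:
{"name": "arm_command", "arguments": {"series": [[[0,0,0,0.4,-0.2,0.1,0],[0,0,0,0.4,0,0,0],[0,0,0,0.3,0,0,0],[0,0,0,0,0,0,0]]]}}

```text
time: 6.75
tool_pos: [0.5502, 0.0469, 0.0514]
tcp_rot: [1.205, 1.209, -1.208]
wrist_force: [-0.2, 0.4, -1.4]
width: 0.146
```

```bash
python3 plan.py .5497 .047 .0505 2 0; python3 wr.py w6
```

```text
t 6.75 p [0.5502 0.0469 0.0514] w 0.146 F [-0.2  0.4 -1.4]
rem rot [ 0.003  0.003 -0.   ]
[[0.002, 0.001, -0.0, 0.047, -0.025, -0.004, 0.0], [0.002, 0.001, -0.0, 0.047, -0.025, -0.004, 0.0]]
```

View pics/w6.png

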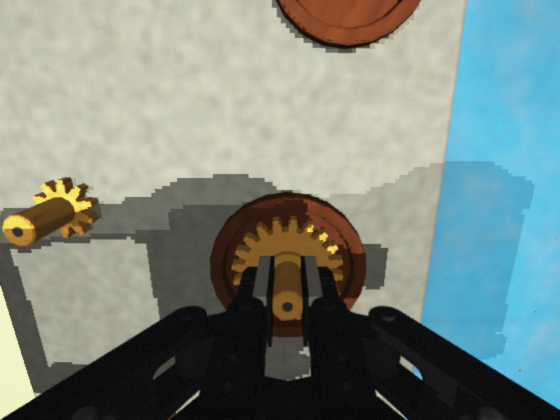

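The gear sits centred inside the well outline, with even gaps left and right. I lower it the last millimetre and release.

Call:
{"name": "arm_command", "arguments": {"series": [[[0,0,0,0.1,0,0,0],[0,0,0,0.05,0,0,0],[0,0,0,0,0,0,0.2],[0,0,0,0,0,0,0.3],[0,0,0,0,0,0,0.5],[0,0,0,0,0,0,0.5],[0,0,0,0,0,0,0.5]]]}}

```text
time: 7.5
tool_pos: [0.5516, 0.0469, 0.0511]
tcp_rot: [1.206, 1.207, -1.206]
wrist_force: [0.2, 0.2, 0.9]
width: 0.5
```

Call:
{"name": "arm_command", "arguments": {"series": [[[0,0,0,-1.5,0,0,0.5],[0,0,0,-2.5,0,0,0.5],[0,0,0,-1.5,0,0,0.5],[0,0,0,0,0,0,0.5]]]}}

```text
time: 7.9
tool_pos: [0.5513, 0.0471, 0.1101]
tcp_rot: [1.206, 1.207, -1.207]
wrist_force: [0.4, 0.5, 0.3]
width: 0.5
```

```bash
python3 plan.py .46 -.21 .1 8 1; python3 wr.py w7
```

```text
t 7.9 p [0.5513 0.0471 0.1101] w 0.5 F [0.4 0.5 0.3]
rem rot [ 0.003  0.003 -0.002]
[[0.0, 0.0, -0.0, 0.133, -1.152, 3.21, 1.0], [0.0, 0.0, -0.0, 0.132, -1.15, 3.21, 1.0], [0.0, 0.0, -0.0, 0.131, -1.149, 3.211, 1.0], [0.0, 0.0, -0.0, 0.13, -1.148, 3.211, 1.0], [0.0, 0.0, -0.0, 0.129, -1.146, 3.212, 1.0], [0.0, 0.0, -0.0, 0.128, -1.145, 3.212, 1.0], [0.0, 0.0, -0.0, 0.128, -1.144, 3.213, 1.0], [0.0, 0.0, -0.0, 0.127, -1.142, 3.213, 1.0]]
```

View pics/w7.png

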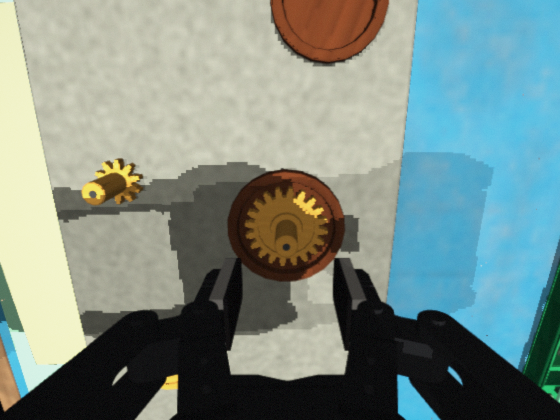

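The large gear lies flat and centred in the wide dish at (286,226). Next is the medium gear.

Call:
{"name": "arm_command", "arguments": {"series": [[[0,0,0,-0.1,-1.4,3.4,1],[0,0,0,-0.1,-1.4,3.4,1],[0,0,0,-0.1,-1.4,3.4,1],[0,0,0,-0.1,-1.4,3.4,1],[0,0,0,-0.1,-1.4,3.4,1],[0,0,0,-0.1,-1.4,3.4,1],[0,0,0,-0.1,-1.4,3.4,1],[0,0,0,-0.1,-1.4,3.0,1],[0,0,0,0,0,0,1]]]}}

```text
time: 8.85
tool_pos: [0.4344, -0.2286, 0.1145]
tcp_rot: [1.201, 1.213, -1.204]
wrist_force: [-0.3, -0.3, 1.0]
width: 0.996
```

```bash
python3 plan.py .4375 -.2335 .1 2 1; python3 wr.py w8
```

```text
t 8.85 p [ 0.4344 -0.2286  0.1145] w 0.996 F [-0.3 -0.3  1. ]
rem rot [0.009 0.001 0.001]
[[0.004, 0.001, 0.001, 0.726, 0.156, 0.248, 1.0], [0.004, 0.001, 0.001, 0.726, 0.157, 0.248, 1.0]]
```

View pics/w8.png

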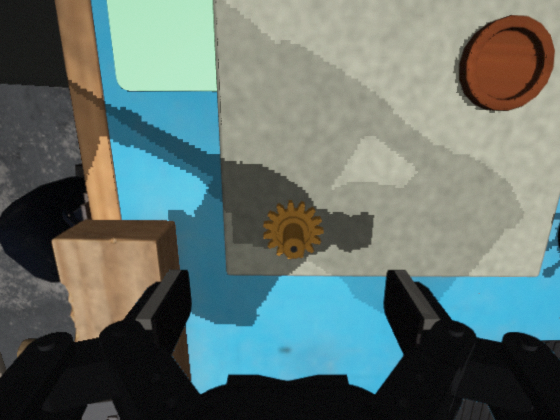

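The medium gear's plate is at (292,230) with its hub top at (293,249). The vise block's near corner, at about (178,222), is close to the left finger, so I check its position.

Run:
```python
from h import *
import pickle
i,s=pickle.load(open("pics/w8.pkl","rb")); d=np.load("pics/w8.npy")
print(atz(i,(293,249),.046),atz(i,(292,230),.017),atz(i,(504,63),.023))
for uv in [(172,226),(165,230),(160,236),(155,238),(120,232),(100,238),(165,260),(172,260)]: print(uv,np.round(atdepth(i,uv,d[uv[1],uv[0]]),3))
```

```text
[ 0.43764423 -0.23807996  0.046     ] [ 0.43734387 -0.23693014  0.017     ] [ 0.56109392 -0.12794473  0.023     ]
(172, 226) [ 0.35  -0.239  0.007]
(165, 230) [ 0.35  -0.236  0.02 ]
(160, 236) [ 0.35  -0.237  0.03 ]
(155, 238) [ 0.349 -0.236  0.036]
(120, 232) [ 0.322 -0.235  0.028]
(100, 238) [ 0.314 -0.236  0.037]
(165, 260) [ 0.35  -0.256  0.027]
(172, 260) [ 0.35  -0.263  0.014]
```

Call:
{"name": "arm_command", "arguments": {"series": [[[0,0,0,1.3,0.3,0.4,1],[0,0,0,1.3,0,0.1,1],[0,0,0,1.3,0,0,1],[0,0,0,1,0,0,1],[0,0,0,0,0,0,1]]]}}

```text
time: 9.4
tool_pos: [0.4377, -0.2282, 0.0586]
tcp_rot: [1.2, 1.221, -1.202]
wrist_force: [0.2, -0.4, 0.5]
width: 1.002
```

```bash
python3 plan.py .4375 -.2345 .043 2 1
```

```text
t 9.4 p [ 0.4377 -0.2282  0.0586] w 1.002 F [ 0.2 -0.4  0.5]
rem rot [ 0.013 -0.003  0.005]
[[0.006, -0.002, 0.002, 0.777, -0.01, 0.318, 1.0], [0.006, -0.002, 0.002, 0.777, -0.01, 0.317, 1.0]]
```

Call:
{"name": "arm_command", "arguments": {"series": [[[0,0,0,0.5,0,0.6,1],[0,0,0,0.5,0,0.1,1],[0,0,0,0.5,0,0,1],[0,0,0,0,0,0,1]]]}}

```text
time: 9.8
tool_pos: [0.4381, -0.2349, 0.0418]
tcp_rot: [1.199, 1.223, -1.201]
wrist_force: [0.6, 0.2, -0.5]
width: 1.002
```

```bash
python3 plan.py .4375 -.2345 .043 2 1
```

```text
t 9.8 p [ 0.4381 -0.2349  0.0418] w 1.002 F [ 0.6  0.2 -0.5]
rem rot [ 0.014 -0.004  0.005]
[[0.007, -0.002, 0.003, -0.058, -0.03, -0.02, 1.0], [0.007, -0.002, 0.003, -0.058, -0.03, -0.02, 1.0]]
```

Up 1.5 mm for tip clearance, then close.

Call:
{"name": "arm_command", "arguments": {"series": [[[0,0,0,-0.15,0,0,1],[0,0,0,0,0,0,0],[0,0,0,0,0,0,0],[0,0,0,0,0,0,0],[0,0,0,0,0,0,0],[0,0,0,0,0,0,0],[0,0,0,0,0,0,0],[0,0,0,0,0,0,0],[0,0,0,0,0,0,0],[0,0,0,0,0,0,0]]]}}

```text
time: 10.8
tool_pos: [0.4393, -0.2358, 0.0452]
tcp_rot: [1.199, 1.219, -1.2]
wrist_force: [-0.6, -0.4, 0.7]
width: 0.143
```

Call:
{"name": "arm_command", "arguments": {"series": [[[0,0,0,-1.5,0,0,0],[0,0,0,-2,0,0,0],[0,0,0,-2,0,0,0],[0,0,0,-0.5,0,0,0],[0,0,0,0,0,0,0]]]}}

```text
time: 11.3
tool_pos: [0.4374, -0.2347, 0.1046]
tcp_rot: [1.199, 1.224, -1.202]
wrist_force: [-0.2, 0.2, -1.3]
width: 0.141
```

```bash
python3 plan.py .572 .16 .1 10 0; python3 wr.py w9
```

```text
t 11.3 p [ 0.4374 -0.2347  0.1046] w 0.141 F [-0.2  0.2 -1.3]
rem rot [ 0.014 -0.005  0.007]
[[0.001, -0.0, 0.001, 0.055, 1.401, -3.927, 0.0], [0.001, -0.0, 0.001, 0.055, 1.395, -3.929, 0.0], [0.001, -0.0, 0.001, 0.054, 1.39, -3.931, 0.0], [0.001, -0.0, 0.001, 0.053, 1.384, -3.933, 0.0], [0.001, -0.0, 0.001, 0.052, 1.379, -3.935, 0.0], [0.001, -0.0, 0.001, 0.051, 1.373, -3.937, 0.0], [0.001, -0.0, 0.001, 0.05, 1.368, -3.939, 0.0], [0.001, -0.0, 0.001, 0.049, 1.362, -3.941, 0.0], [0.001, -0.0, 0.001, 0.048, 1.357, -3.943, 0.0], [0.001, -0.0, 0.001, 0.047, 1.351, -3.945, 0.0]]
```

View pics/w9.png

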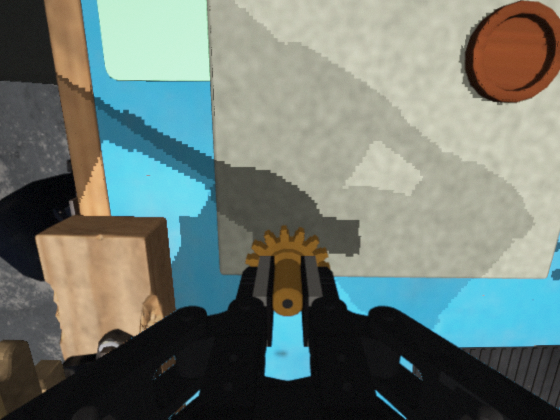

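The medium gear is held, hub top at (288,302). I carry it to the middle dish, passing above the placed gear.

Call:
{"name": "arm_command", "arguments": {"series": [[[0,0,0,-0.5,1.3,-4,0],[0,0,0,0,1.3,-4,0],[0,0,0,0,1.3,-4,0],[0,0,0,0,1.3,-4,0],[0,0,0,0,1.3,-4,0],[0,0,0,0,1.3,-4,0],[0,0,0,0,1.3,-4,0],[0,0,0,0,1.3,-4,0],[0,0,0,0,1.3,-4,0],[0,0,0,0,1.3,-3,0]]]}}

```text
time: 12.35
tool_pos: [0.5597, 0.1669, 0.0966]
tcp_rot: [1.198, 1.231, -1.222]
wrist_force: [0.7, -0.9, -0.2]
width: 0.145
```

```bash
python3 plan.py .5725 .182 .09 2 0; python3 wr.py w10
```

```text
t 12.35 p [0.5597 0.1669 0.0966] w 0.145 F [ 0.7 -0.9 -0.2]
rem rot [ 0.004 -0.003  0.023]
[[0.002, -0.002, 0.012, 0.32, 0.651, -0.752, 0.0], [0.002, -0.002, 0.012, 0.326, 0.646, -0.754, 0.0]]
```

View pics/w10.png

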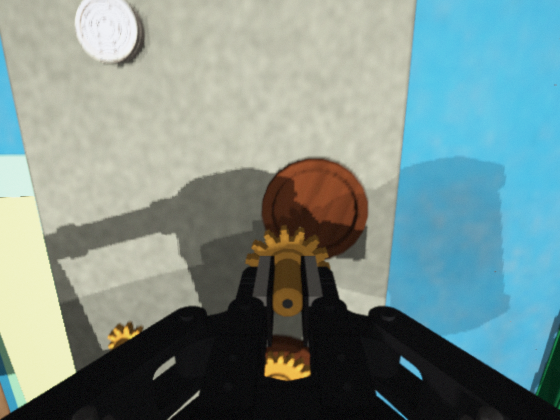

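Call:
{"name": "arm_command", "arguments": {"series": [[[0,0,0.02,0,0.9,-1.0,0],[0,0,0,0.2,0.4,-0.5,0],[0,0,0,0.3,0,0,0],[0,0,0,0,0,0,0]]]}}

```text
time: 12.8
tool_pos: [0.5734, 0.1869, 0.087]
tcp_rot: [1.205, 1.219, -1.205]
wrist_force: [0.7, -0.4, -2.0]
width: 0.14
```

```bash
python3 plan.py .5725 .182 .065 2 0; python3 wr.py w11;  python3 - <<'E'
from h import *
import pickle
i,s=pickle.load(open("pics/w10.pkl","rb"))
print(atz(i,(315,208),.023), atz(i,(262,205),.023),atz(i,(368,205),.023),atz(i,(317,157),.023))
E
```

```text
t 12.8 p [0.5734 0.1869 0.087 ] w 0.14 F [ 0.7 -0.4 -2. ]
rem rot [ 0.007 -0.005  0.005]
[[0.003, -0.002, 0.002, 1.099, -0.042, 0.252, 0.0], [0.003, -0.002, 0.002, 1.099, -0.043, 0.249, 0.0]]
[0.574522   0.18271574 0.023     ] [0.54234536 0.18426695 0.023     ] [0.60640254 0.18496765 0.023     ] [0.57480777 0.21367869 0.023     ]
```

View pics/w11.png

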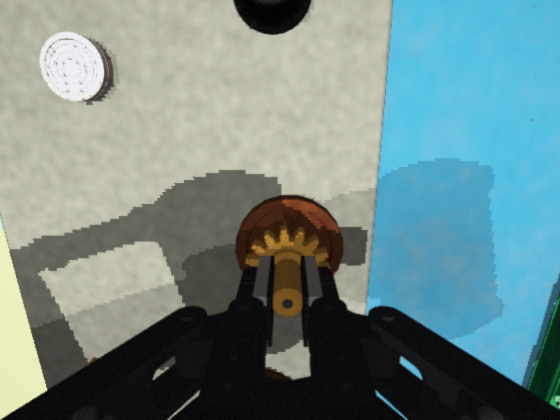

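Call:
{"name": "arm_command", "arguments": {"series": [[[0,0,0,0.8,0,0.5,0],[0,0,0,0.8,0,0,0],[0,0,0,0.6,0,0,0],[0,0,0,0,0,0,0]]]}}

```text
time: 13.25
tool_pos: [0.5725, 0.1784, 0.0631]
tcp_rot: [1.207, 1.218, -1.209]
wrist_force: [1.0, -0.2, -0.8]
width: 0.143
```

```bash
python3 plan.py .5735 .1825 .052 2 0; python3 wr.py w12
```

```text
t 13.25 p [0.5725 0.1784 0.0631] w 0.143 F [ 1.  -0.2 -0.8]
rem rot [ 0.003 -0.004  0.006]
[[0.001, -0.002, 0.003, 0.557, 0.052, -0.202, 0.0], [0.001, -0.002, 0.003, 0.557, 0.05, -0.203, 0.0]]
```

View pics/w12.png

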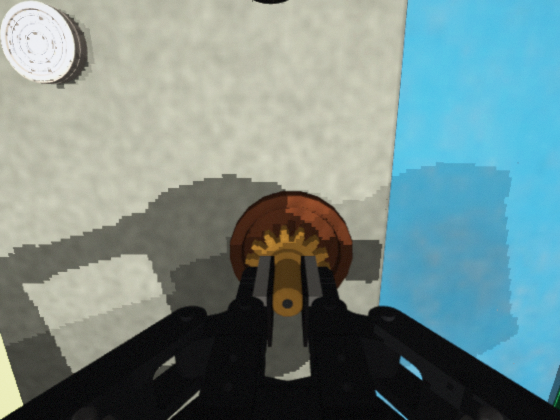

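Call:
{"name": "arm_command", "arguments": {"series": [[[0,0,0,0.2,0.2,-0.4,0],[0,0,0,0.3,0,0,0],[0,0,0,0.2,0,0,0],[0,0,0,0,0,0,0]]]}}

```text
time: 13.7
tool_pos: [0.5757, 0.1833, 0.0567]
tcp_rot: [1.209, 1.217, -1.207]
wrist_force: [0.7, 0.1, -0.4]
width: 0.141
```

```bash
python3 plan.py .5735 .1825 .052 1 0; python3 wr.py w13
```

```text
t 13.7 p [0.5757 0.1833 0.0567] w 0.141 F [ 0.7  0.1 -0.4]
rem rot [ 0.003 -0.005  0.004]
[[0.003, -0.005, 0.004, 0.467, -0.22, 0.085, 0.0]]
```

View pics/w13.png

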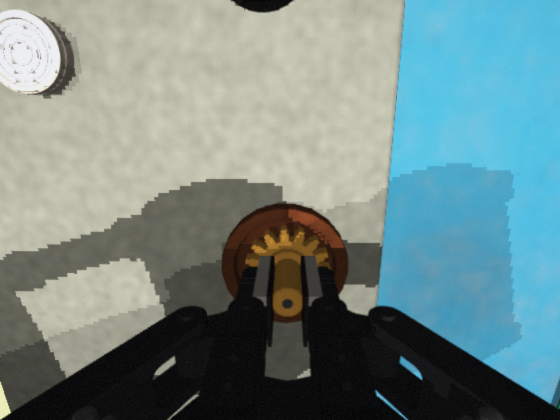

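Call:
{"name": "arm_command", "arguments": {"series": [[[0,0,0,0.2,-0.15,0.05,0],[0,0,0,0.2,0,0,0],[0,0,0,0.1,0,0,0],[0,0,0,0,0,0,0]]]}}

```text
time: 14.15
tool_pos: [0.5742, 0.183, 0.0517]
tcp_rot: [1.209, 1.217, -1.206]
wrist_force: [0.2, 0.6, -1.0]
width: 0.139
```

```bash
python3 plan.py .574 .183 .0515 1 0; python3 wr.py w14
```

```text
t 14.15 p [0.5742 0.183  0.0517] w 0.139 F [ 0.2  0.6 -1. ]
rem rot [ 0.003 -0.005  0.003]
[[0.003, -0.005, 0.003, 0.023, -0.022, -0.002, 0.0]]
```

View pics/w14.png

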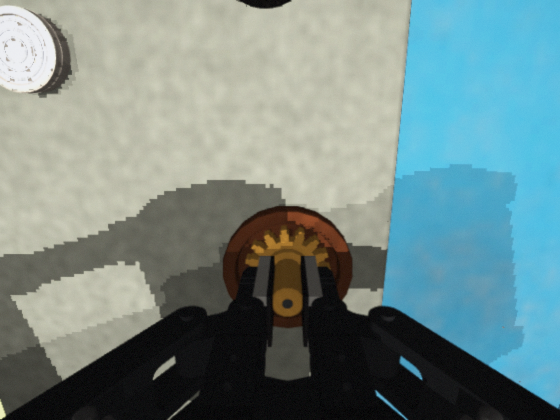

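Centred (dish outline from 223 to 352, gear at 288). I release it.

Call:
{"name": "arm_command", "arguments": {"series": [[[0,0,0,0.05,0,0,0],[0,0,0,0,0,0,0.2],[0,0,0,0,0,0,0.3],[0,0,0,0,0,0,0.5],[0,0,0,0,0,0,0.5],[0,0,0,0,0,0,0.5]]]}}

```text
time: 14.8
tool_pos: [0.5752, 0.1832, 0.0522]
tcp_rot: [1.21, 1.215, -1.205]
wrist_force: [-0.0, 0.7, -0.4]
width: 0.496
```

Call:
{"name": "arm_command", "arguments": {"series": [[[0,0,0,-1.5,0,0,0.5],[0,0,0,-2.5,0,0,0.5],[0,0,0,-1.5,0,0,0.5],[0,0,0,0,0,0,0.5]]]}}

```text
time: 15.2
tool_pos: [0.5752, 0.1829, 0.1109]
tcp_rot: [1.21, 1.216, -1.205]
wrist_force: [0.3, -1.1, -0.4]
width: 0.497
```

```bash
python3 plan.py .44 .0765 .1 5 1; python3 wr.py w15
```

```text
t 15.2 p [0.5752 0.1829 0.1109] w 0.497 F [ 0.3 -1.1 -0.4]
rem rot [ 0.003 -0.005  0.001]
[[0.001, -0.001, 0.0, 0.211, -2.711, 2.119, 1.0], [0.001, -0.001, 0.0, 0.213, -2.71, 2.121, 1.0], [0.001, -0.001, 0.0, 0.214, -2.708, 2.122, 1.0], [0.001, -0.001, 0.0, 0.216, -2.707, 2.124, 1.0], [0.001, -0.001, 0.0, 0.217, -2.706, 2.126, 1.0]]
```

View pics/w15.png

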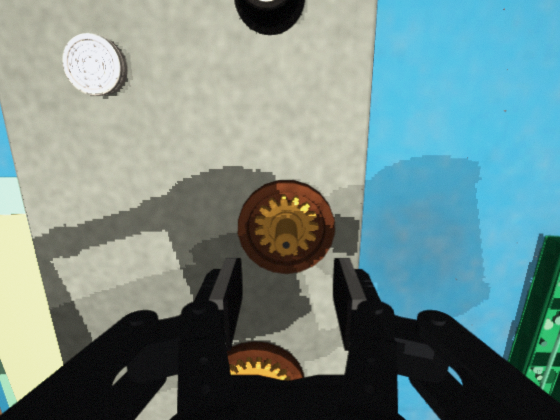

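The medium gear is flat and centred in the middle dish at (286,226). Now the small gear.

Call:
{"name": "arm_command", "arguments": {"series": [[[0,0,0,0,-2.8,2.2,1],[0,0,0,0,-2.8,2.2,1],[0,0,0,0,-2.8,2.2,1],[0,0,0,0,-2.8,2.2,1],[0,0,0,0,-2.8,2.0,1],[0,0,0,0,0,0,1]]]}}

```text
time: 15.85
tool_pos: [0.4282, 0.0714, 0.1052]
tcp_rot: [1.205, 1.22, -1.208]
wrist_force: [-0.1, -0.4, -0.6]
width: 1.001
```

```bash
python3 plan.py .4405 .077 .08 2 1; python3 wr.py w16
```

```text
t 15.85 p [0.4282 0.0714 0.1052] w 1.001 F [-0.1 -0.4 -0.6]
rem rot [ 0.006 -0.005  0.007]
[[0.003, -0.002, 0.003, 1.255, 0.626, -0.271, 1.0], [0.003, -0.002, 0.003, 1.256, 0.621, -0.276, 1.0]]
```

View pics/w16.png

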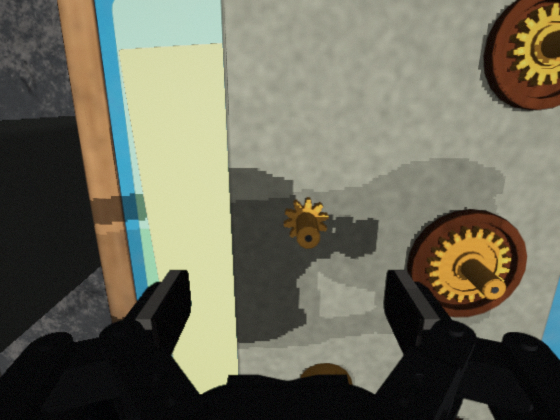

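Run:
```python
from h import *
import pickle
i,s=pickle.load(open("pics/w16.pkl","rb"))
print(atz(i,(308,239),.046),atz(i,(306,218),.017))
```

```text
[0.43956364 0.07294334 0.046     ] [0.4396705  0.07578131 0.017     ]
```

Call:
{"name": "arm_command", "arguments": {"series": [[[0,0,0,0.5,0.9,-0.5,0.8],[0,0,0,1.0,0.2,0,0.8],[0,0,0,1.2,0,0,0.8],[0,0,0,0,0,0,0.8]]]}}

```text
time: 16.3
tool_pos: [0.4458, 0.0794, 0.0768]
tcp_rot: [1.209, 1.217, -1.202]
wrist_force: [-0.6, -0.5, -0.8]
width: 0.798
```

```bash
python3 plan.py .4405 .077 .0435 2 1
```

```text
t 16.3 p [0.4458 0.0794 0.0768] w 0.798 F [-0.6 -0.5 -0.8]
rem rot [ 0.006 -0.006  0.   ]
[[0.003, -0.003, 0.0, 1.664, -0.267, 0.131, 1.0], [0.003, -0.003, 0.0, 1.665, -0.266, 0.127, 1.0]]
```

Target about (.440, .0765).

Call:
{"name": "arm_command", "arguments": {"series": [[[0,0,0,0.8,-0.5,0.2,0.8],[0,0,0,0.8,0,0,0.8],[0,0,0,0.8,0,0,0.8],[0,0,0,0.5,0,0,0.8],[0,0,0,0,0,0,0.8]]]}}

```text
time: 16.8
tool_pos: [0.4399, 0.0779, 0.0437]
tcp_rot: [1.206, 1.22, -1.203]
wrist_force: [-0.5, 0.5, -0.4]
width: 0.804
```

```bash
python3 plan.py .440 .0765 .0435 2 1
```

```text
t 16.8 p [0.4399 0.0779 0.0437] w 0.804 F [-0.5  0.5 -0.4]
rem rot [ 0.008 -0.006  0.004]
[[0.004, -0.003, 0.002, 0.007, 0.004, 0.071, 1.0], [0.004, -0.003, 0.002, 0.008, 0.004, 0.071, 1.0]]
```

Call:
{"name": "arm_command", "arguments": {"series": [[[0,0,0,0,0,0.1,0.8],[0,0,0,0,0,0,0],[0,0,0,0,0,0,0],[0,0,0,0,0,0,0],[0,0,0,0,0,0,0],[0,0,0,0,0,0,0],[0,0,0,0,0,0,0],[0,0,0,0,0,0,0],[0,0,0,0,0,0,0],[0,0,0,0,0,0,0]]]}}

```text
time: 17.8
tool_pos: [0.4412, 0.0769, 0.0451]
tcp_rot: [1.208, 1.218, -1.201]
wrist_force: [0.4, -0.6, -0.5]
width: 0.141
```

Call:
{"name": "arm_command", "arguments": {"series": [[[0,0,0,-1.5,0,0,0],[0,0,0,-2,0,0,0],[0,0,0,-2.5,0,0,0],[0,0,0,-0.5,0,0,0],[0,0,0,0,0,0,0]]]}}

```text
time: 18.3
tool_pos: [0.4395, 0.0763, 0.1102]
tcp_rot: [1.206, 1.22, -1.204]
wrist_force: [0.4, 0.1, -0.8]
width: 0.138
```

```bash
python3 plan.py .5640 -.1235 .1 7 0; python3 wr.py w17
```

```text
t 18.3 p [0.4395 0.0763 0.1102] w 0.138 F [ 0.4  0.1 -0.8]
rem rot [ 0.007 -0.006  0.005]
[[0.001, -0.001, 0.001, 0.121, 1.758, 2.868, 0.0], [0.001, -0.001, 0.001, 0.125, 1.761, 2.866, 0.0], [0.001, -0.001, 0.001, 0.128, 1.764, 2.864, 0.0], [0.001, -0.001, 0.001, 0.132, 1.767, 2.862, 0.0], [0.001, -0.001, 0.001, 0.135, 1.77, 2.86, 0.0], [0.001, -0.001, 0.001, 0.139, 1.773, 2.858, 0.0], [0.001, -0.001, 0.001, 0.142, 1.776, 2.856, 0.0]]
```

View pics/w17.png

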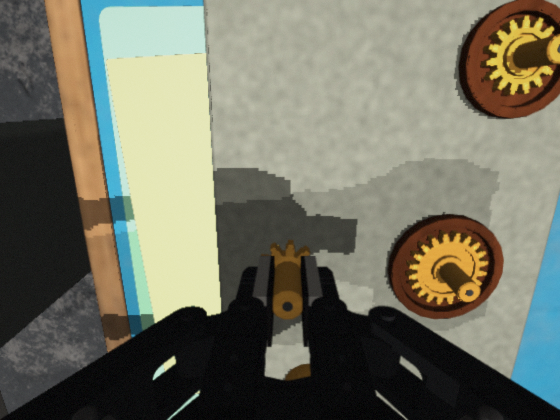

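The small gear is held, hub top at (288,305), and both placed gears still lie in their dishes.

Call:
{"name": "arm_command", "arguments": {"series": [[[0,0,0,0,1.7,2.9,0],[0,0,0,0,1.7,2.9,0],[0,0,0,0,1.7,2.9,0],[0,0,0,0,1.7,2.9,0],[0,0,0,0,1.7,2.9,0],[0,0,0,0,1.7,2.9,0],[0,0,0,0,1.7,2,0],[0,0,0,0,0,0,0]]]}}

```text
time: 19.15
tool_pos: [0.5574, -0.1225, 0.0942]
tcp_rot: [1.198, 1.236, -1.212]
wrist_force: [0.8, -0.3, 0.1]
width: 0.144
```

```bash
python3 plan.py .564 -.124 .08 2 0; python3 wr.py w18
```

```text
t 19.15 p [ 0.5574 -0.1225  0.0942] w 0.144 F [ 0.8 -0.3  0.1]
rem rot [ 0.011 -0.009  0.02 ]
[[0.005, -0.004, 0.01, 0.702, 0.343, 0.085, 0.0], [0.005, -0.004, 0.01, 0.706, 0.337, 0.08, 0.0]]
```

View pics/w18.png

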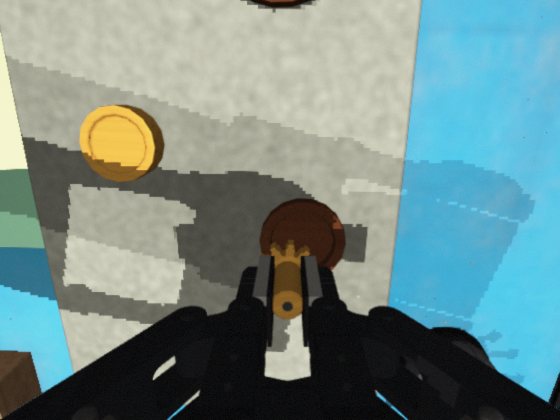

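Run:
```python
from h import *
import pickle
i,s=pickle.load(open("pics/w18.pkl","rb"))
print(atz(i,(260,240),.023),atz(i,(345,240),.023),atz(i,(303,199),.023))
```

```text
[ 0.53885931 -0.12676504  0.023     ] [ 0.59136773 -0.12576066  0.023     ] [ 0.56484143 -0.09996029  0.023     ]
```

Call:
{"name": "arm_command", "arguments": {"series": [[[0,-0.01,0.02,0.5,0.5,0.1,0],[0,0,0,0.7,0.3,0,0],[0,0,0,0.7,0,0,0],[0,0,0,0,0,0,0]]]}}

```text
time: 19.6
tool_pos: [0.5588, -0.1191, 0.0687]
tcp_rot: [1.197, 1.226, -1.208]
wrist_force: [-1.2, 0.5, -0.3]
width: 0.14
```

```bash
python3 plan.py .564 -.124 .054 2 0; python3 wr.py w19
```

```text
t 19.6 p [ 0.5588 -0.1191  0.0687] w 0.14 F [-1.2  0.5 -0.3]
rem rot [ 0.012 -0.003  0.012]
[[0.006, -0.002, 0.006, 0.732, 0.264, 0.251, 0.0], [0.006, -0.002, 0.006, 0.734, 0.261, 0.248, 0.0]]
```

View pics/w19.png

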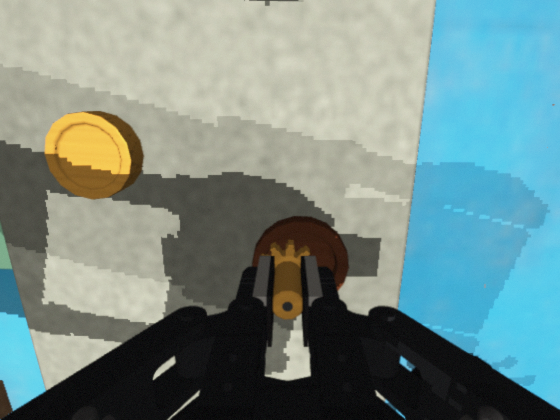

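Call:
{"name": "arm_command", "arguments": {"series": [[[0.01,0,0.01,0.3,0.5,0.5,0],[0,0,0,0.2,0,0,0],[0,0,0,0.2,0,0,0],[0,0,0,0,0,0,0]]]}}

```text
time: 20.05
tool_pos: [0.5649, -0.124, 0.0623]
tcp_rot: [1.21, 1.212, -1.206]
wrist_force: [0.4, -0.1, -1.3]
width: 0.144
```

```bash
python3 plan.py .5645 -.124 .0515 2 0
```

```text
t 20.05 p [ 0.5649 -0.124   0.0623] w 0.144 F [ 0.4 -0.1 -1.3]
rem rot [ 0.002 -0.003 -0.   ]
[[0.001, -0.001, -0.0, 0.538, -0.021, 0.002, 0.0], [0.001, -0.001, -0.0, 0.538, -0.02, 0.001, 0.0]]
```

Call:
{"name": "arm_command", "arguments": {"series": [[[0,0,0,0.4,0,0,0],[0,0,0,0.4,0,0,0],[0,0,0,0.2,0,0,0],[0,0,0,0,0,0,0]]]}}

```text
time: 20.45
tool_pos: [0.5651, -0.1241, 0.0518]
tcp_rot: [1.21, 1.211, -1.206]
wrist_force: [0.9, -0.2, -0.7]
width: 0.14
```

```bash
python3 plan.py .5647 -.124 .051 1 0; python3 wr.py w20
```

```text
t 20.45 p [ 0.5651 -0.1241  0.0518] w 0.14 F [ 0.9 -0.2 -0.7]
rem rot [ 0.002 -0.003 -0.001]
[[0.002, -0.003, -0.001, 0.08, -0.045, -0.009, 0.0]]
```

View pics/w20.png

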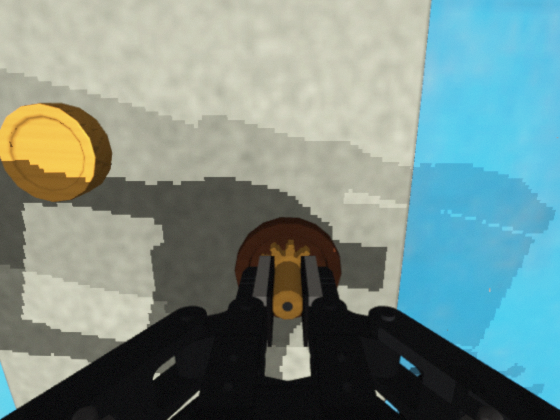

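Centred: dish outline from 235 to 341, gear at 288.

Call:
{"name": "arm_command", "arguments": {"series": [[[0,0,0,0.1,0,0,0],[0,0,0,0,0,0,0.2],[0,0,0,0,0,0,0.3],[0,0,0,0,0,0,0.5],[0,0,0,0,0,0,0.5],[0,0,0,0,0,0,0.5]]]}}

```text
time: 21.1
tool_pos: [0.5659, -0.1243, 0.0516]
tcp_rot: [1.211, 1.21, -1.205]
wrist_force: [0.0, 0.1, 0.1]
width: 0.499
```

Call:
{"name": "arm_command", "arguments": {"series": [[[0,0,0,-1.5,0,0,0.5],[0,0,0,-2.5,0,0,0.5],[0,0,0,-1.5,0,0,0.5],[0,0,0,0,-1.5,0,0.5],[0,0,0,-1,-2,0,0.5],[0,0,0,-1,-2,0,0.5],[0,0,0,-1,-2,0,0.5],[0,0,0,-1,-2,0,0.5],[0,0,0,-1,-2,0,0.5],[0,0,0,0,0,0,0.5]]]}}

```text
time: 22.1
tool_pos: [0.4397, -0.1237, 0.161]
tcp_rot: [1.209, 1.214, -1.207]
wrist_force: [0.8, -0.6, -0.7]
width: 0.497
```

```bash
python3 wr.py w21
python3 - <<'E'
from h import *
p,d=bot.read_camera("top"); cv2.imwrite("pics/topf.png",cv2.resize(p[150:275,120:445],None,fx=2.4,fy=2.4,interpolation=cv2.INTER_CUBIC))
p,d=bot.read_camera("side"); cv2.imwrite("pics/sidef.png",cv2.resize(p[145:325,220:350],None,fx=3.3,fy=3.3,interpolation=cv2.INTER_CUBIC))
E
```

```text
(no output)
```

View pics/w21.png

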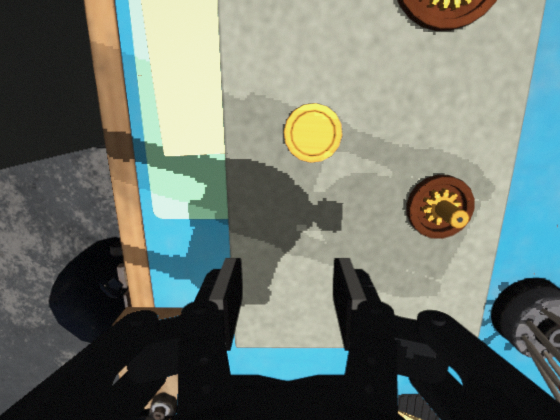

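View pics/topf.png

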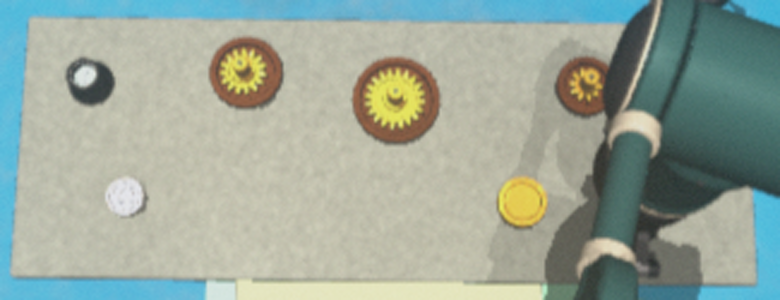

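View pics/sidef.png

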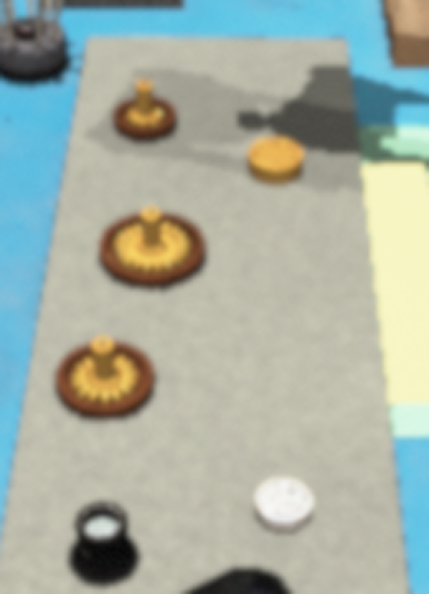

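All three gears lie flat inside their wells with hubs up (side crop at about (145,115), (152,245) and (103,375)). The disc, tin and loupe are where they were, and the gripper is clear.

```bash
python3 -c "
from workcell import bot
print(bot.finish_job())"
```

```text
the job is handed in; nothing more can be done
None
```

All three gears are in their matching dishes, lying flat with the hub up. I placed the largest first, then the middle-sized, then the smallest, and handed the job in at about 22 s of the allowed 77 s.

The last top, side and wrist pictures show each gear centred in its well, and the disc, tin and loupe where they started. The arm partly hides the narrow dish in the top view, but the side and wrist views show it clearly. The gripper was clear of everything, and the wrist force readings at the end of each move never went above about 2 N.

The top and wrist cameras disagreed by 2–3 mm on some positions. I corrected for this using the grasped hub, and the gears still landed centred. No check failed.

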